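# Gauge the stepped shaft in the bench caliper and lock it

## Robot

A 6-joint arm with a two-finger parallel gripper is mounted at the origin on a cart in front of the work surface, level with it; the furniture and walls round the work are solid. World frame = base frame: x ahead of the robot, y to its left, z up, the work surface at z = 0. Lengths are in m, angles in rad, forces in N, time in s.
With the tool pointing down it reaches from about 0.25 to 0.775 m from the base axis. Payload 4 kg.
Tool frame: the origin (TCP) lies on the centre line of the jaws, within the pads' length; the fingertips stand 14 mm ahead of it and the grasp point (between the pads) lies 5 mm behind it (robot.tcp_to_tips is the distance from the TCP to the fingertips, in m); z points along the fingers, y is the line along which they close (so a half turn about z gives the same grasp; the last joint's range is limited). The gripper opens to 94 mm and grips with 3 to 60 N. Pads are 16 mm wide; open, the fingers measure 119 mm over their backs; the gripper's body (75 mm by 177 mm) begins 78 mm behind the grasp point.
Start: joints at [-1.409, 0.087, 1.371, -0, 1.684, -0.103], TCP at [0.144, -0.531, 0.22] pointing down, gripper open.
Joint ranges: [-3.1, 3.1], [-0.76, 2.03], [0.27, 2.55], [-1.08, 4.22], [0.17, 2.65], [-2.57, 2.57]. Speed limits (rad/s): [2.79, 2.79, 3.14, 3.14, 3.14, 3.14].

## Interface

Orientations are given as [roll, pitch, yaw] about the fixed x, y, z axes, in that order (R = Rz(yaw) Ry(pitch) Rx(roll)).
In Python, from bench import robot gives the robot as it stands.
- The arm moves only by the tool carry_out, never from a script. Its argument "increments" is a list of rows, each a list of 3 entries, a list of its own where there are three numbers: the closure in counts, from 0 (fully open) to 255 (shut), then the shift along the tool's x, y, z in mm, then the turn about the tool's z in degrees. In form: [[fingers, [dx, dy, dz], twist], ...]. A call has 1 to 8 rows; each row shifts and turns the commanded pose from where the row before left it, along the tool's axes as they then stand; what a row does not reach is not made up. A row lasts 1/10 s, in which the tool goes at most 50 mm and 8.59 degrees, less where a joint would pass 70% of its speed; a pose out of reach is approached as far as the arm can. A call with a gripper value outside its range is refused whole. The fingers move at their own pace and stop on an object; the grip force is fixed at half the most. Time passes only in rows, so rows that do not move let the fingers close. It gives the time, the measured TCP pose, the force, the opening and the grip force at its end, in the units of the state.
- robot.get_obs(): the state, without advancing time (a new reading comes with each control period).
- robot.snapshot(name): name is "side" or "top"; returns the picture (420x560x3 uint8, blue, green, red); there is no depth.
- robot.get_calibration(name): a dict with "vfov" (degrees; the focal length in pixels is half the picture's height over the tangent of half this angle, whatever the lens; pixels are square), "cx", "cy" (the principal point, pixels), "T" (4x4, takes a point from camera to world coordinates). Camera axes: x right, y down, z forward; pixel columns grow to the right and rows downward; lengths in m; the calibration is good to about 2 mm. A picture is of the moment at which its call begins. get_calibration takes no time and is no camera call.
- robot.close_job(): hands the job in; it is judged then, once.
The state is a dict: "time": time; "joint_positions": joint angles; "qvel": joint speeds; "joint_torque": joint torques, N m; "tool_pos": TCP position; "ee_rot": TCP orientation; "wrist_force": force on the tool from outside, world axes, zero at the start; "wrist_torque": the same for the moment, N m; "width": finger opening in m; "finger_force": force on a finger pad.
Only numpy, scipy, OpenCV 4.12 (cv2) and the standard library are available. Lean on these libraries where they do the work, as an engineer would, in place of code of your own. Each camera call takes 0.05 s, during which the arm holds its last target. There are 200 camera calls.

## Task

Gauge the thick end of the stepped shaft: stand the shaft upright, thick end down, on the caliper's bed between its jaws (open them first if they are too close) and let go of it. Then slide the moving jaw shut until it presses the shaft firmly against the fixed jaw, and after that swing the lock lever on the slide fully down into its catch, leaving the jaws closed on the shaft. Leave the other things on the desk where they are.

Things in the scene. Friction and masses are not known exactly. Their poses are not given: they have to be found in the camera images.
- bench_caliper: Bench caliper, fixed to the desk but at a varying place and yaw: a grey bed plate 130 (x) x 240 (y) x 24 mm, a steel beam (x +15 to +45 mm, top at z 44 mm) along its y axis. Origin: centre of the bed's underside, on the desk; z up. The two upright steel jaws reach from the beam toward -x, from x +12 to x -55 mm, and stand from the bed up to z 57 mm. The bed's top, on which a part stands, is at z 24 mm; the middle of the jaw faces is at x -30 mm.
- fixed_jaw: The caliper's fixed jaw, steel, 20 mm thick. Its flat measuring face looks to the caliper's -y. Origin at the face: caliper (0, +80, +12) mm; axes as the caliper's.
- slide_jaw (a joint): Opening between the two jaw faces in m: 0 jaws shut, grows as the moving jaw slides toward the caliper's -y, at most 0.080. It slides with about 3 N of friction and stays where it is left. The jaw (15 mm thick) is part of a dark sliding head 50 (x) x 96 (y) mm, top at z 56 mm over the desk, lying behind the face (toward -y), at caliper x +5 to +55 mm.
- jaw_face (a point): Point on the moving jaw's measuring face, 30 mm toward -x from the caliper's centre line and level with the bed's top (z 24 mm); axes as the caliper's.
- tab_top (a point): Middle of the top of the black thumb tab that stands on the sliding head, for pulling and pushing it: 24 (caliper x) x 12 (caliper y) mm, 40 mm high over the head; top 96 mm over the desk. It lies 74 mm behind the moving jaw's face and 60 mm toward +x from point jaw_face. Clear space beside it along y: 37 mm to the lock lever.
- lock_lever (a joint): Angle of the lock lever in rad: 0 = lying flat along the head, down between the two cheeks of its catch; grows as its free end lifts; about 1.57 = upright, at most 1.9 = leaning back. It stays where it is left (friction about 0.05 N m).
- lever_hinge (a point): Axis of the lock lever's hinge, on the sliding head 20 mm behind the moving jaw's face (toward -y) and at caliper x +50 mm, 63.5 mm over the desk. The axis runs along the caliper's y; the free end swings up and over from caliper +x (leaning back) to -x (down). The lever is a flat steel bar 14 mm wide and 6 mm thick.
- lever_tip (a point): Centre of the black cross bar (10 mm thick, 22 mm long) at the free end of the lock lever, 58 mm from the hinge.
- stepped_shaft: The part to be gauged: a turned steel shaft standing upright, of two diameters: thick end (below) 30 mm diameter and 40 mm high, then a neck of 18 mm diameter up to 76 mm total height. About 0.24 kg. Origin: centre of its underside; z up along its axis. It stands on the mat in a row with the two other steel parts, in any of the three places, about 56 mm apart.
- plain_shaft: Neighbour, to be left alone: plain steel cylinder, 30 mm diameter, 72 mm high, standing. Origin: centre of its underside.
- waisted_roller: Neighbour, to be left alone: steel roller with a narrow waist, 34 mm diameter at both ends, 64 mm high, standing. Origin: centre of its underside.
- parts_mat: Flat black rubber mat, 180 x 180 x 4 mm, fixed, at a varying place and yaw. The row of steel parts runs along its y axis. Origin: centre of its underside.
- relay: Bystander: grey plug-in relay 78 x 34 x 54 mm, standing on the mat at one side of the row, its 78 mm (own x) roughly along the row. Origin: centre of its underside.
- tape_roll: Bystander: roll of black tape, 62 mm diameter, 19 mm high, lying on the mat at the other side of the row. Origin: centre of its underside.
- dropper_bottle: Bystander: small brown dropper bottle, 34 mm diameter, 102 mm high, standing between mat and caliper. Origin: centre of its underside.
- screwdriver: Bystander: screwdriver 26 x 194 x 29 mm lying on the desk between mat and caliper, its length along its y axis. Origin: centre of its underside.
- terminals: Bystander: terminal strip 20 x 110 x 22 mm lying to the right of the caliper or behind it. Origin: centre of its underside.

How it is judged:
On the way, in this order (a step that is already met when the one before it is completed fails the run):
1. the stepped shaft stands upright, thick end down, on the bed between the jaws, let go, the lock lever still up (z of stepped_shaft in the frame of bench_caliper between 0.021 and 0.027 m and x of stepped_shaft in the frame of bench_caliper between -0.055 and -0.008 m and angle between stepped_shaft's own z axis and vertical below 0.06 rad and y of stepped_shaft in the frame of bench_caliper below 0.069 m and contact force between the fingers and stepped_shaft below 0.1 N and y of stepped_shaft in the frame of jaw_face above 0.012 m and value of joint lock_lever above 0.6 rad), for 0.2 s.
2. the moving jaw presses the shaft against the fixed jaw with more than 2 N, the lock lever still up and the fingers off the shaft (z of stepped_shaft in the frame of bench_caliper between 0.021 and 0.027 m and x of stepped_shaft in the frame of bench_caliper between -0.055 and -0.008 m and angle between stepped_shaft's own z axis and vertical below 0.06 rad and y of stepped_shaft in the frame of bench_caliper below 0.069 m and contact force between the fingers and stepped_shaft below 0.1 N and contact force between stepped_shaft and fixed_jaw above 2 N and value of joint slide_jaw between 0.026 and 0.032 m and value of joint lock_lever above 0.6 rad), for 0.2 s.
At the end, for the whole second after the job is handed in: The stepped shaft stands upright (within 0.06 rad), released and at rest, on the bed between the jaws; they are open by 26 to 31.5 mm, closed on its thick end, and it still bears on the fixed jaw (over 0.3 N); the lock lever is down (under 0.08 rad) (z of stepped_shaft in the frame of bench_caliper between 0.021 and 0.027 m and x of stepped_shaft in the frame of bench_caliper between -0.055 and -0.008 m and angle between stepped_shaft's own z axis and vertical below 0.06 rad and y of stepped_shaft in the frame of bench_caliper below 0.069 m and contact force between the fingers and stepped_shaft below 0.1 N and value of joint slide_jaw between 0.026 and 0.0315 m and contact force between stepped_shaft and fixed_jaw above 0.3 N and value of joint lock_lever below 0.08 rad and linear speed of stepped_shaft below 0.01 m/s); the robot touches nothing.
It fails at once if a neighbouring thing on the desk is moved by more than 30 mm or knocked over (distance of any of plain_shaft, waisted_roller, relay, tape_roll, dropper_bottle, screwdriver, terminals from where it was at the start of the episode above 0.03 m or angle between any of plain_shaft, waisted_roller, dropper_bottle's own z axis and vertical above 0.6 rad).
It also fails if it takes over 64 s, if anything falls off the work surface, if the arm or the gripper's body presses on something with over 40 N, if the wrist force passes 120 N, or if a joint passes its speed limit or range.

## Working session

There is one attempt and no reset: what is moved stays moved. The work goes in short steps, Python scripts to look and compute and a tool call to move; the robot and the scene stay as the last step left them, time stands still between calls to the robot, and variables do not carry over. Pictures are saved under pics/ and viewed, at most 11 in all, crops included, and the job is handed in when it is done.

Besides the shell and the picture viewer there is one more tool, called in YAML: its name, and indented under it one key for each argument. carry_out: Moves the arm, as the interface text tells. Its arguments: {"type":"object","properties":{"increments":{"type":"array","items":{"type":"array"}}},"required":["increments"]}

```bash
mkdir -p pics
cat > h.py <<'E'
from bench import robot
import cv2, numpy as np
def snap(n,f):
    im=robot.snapshot(n); cv2.imwrite('pics/'+f+'.png',im); return im
def ray(n,u,v):
    c=robot.get_calibration(n); f=210/np.tan(np.radians(c['vfov']/2)); T=np.array(c['T'])
    return T[:3,3], T[:3,:3]@np.array([(u-c['cx'])/f,(v-c['cy'])/f,1])
def onz(n,u,v,z):
    o,d=ray(n,u,v); return o+d*(z-o[2])/d[2]
def proj(n,p):
    c=robot.get_calibration(n); f=210/np.tan(np.radians(c['vfov']/2)); T=np.array(c['T'])
    q=T[:3,:3].T@(np.array(p)-T[:3,3]); return q[0]/q[2]*f+c['cx'],q[1]/q[2]*f+c['cy']
E
python3 - <<'E'
from h import *
for n in('top','side'):
    snap(n,n+'0'); c=robot.get_calibration(n); print(n,c['vfov'],c['cx'],c['cy'],np.round(c['T'],3).tolist())
o=robot.get_obs(); print(o['time'],o['tool_pos'],o['ee_rot'],o['width'])
E
```

```text
top 56.31274246324653 280.60461540964883 214.64528981887122 [[-0.005, -0.995, 0.099, 0.456], [-1.0, 0.004, -0.014, -0.054], [0.013, -0.099, -0.995, 0.964], [0.0, 0.0, 0.0, 1.0]]
side 56.15888375500156 281.1642638317046 213.5277193500693 [[0.983, 0.143, -0.116, 0.676], [0.183, -0.696, 0.694, -0.79], [0.018, -0.704, -0.71, 0.846], [0.0, 0.0, 0.0, 1.0]]
0.1 [ 0.14388012 -0.53038088  0.21843142] [-3.13964095e+00 -2.13429352e-04  2.64846959e-01] 0.093968370810864
```

View pics/top0.png

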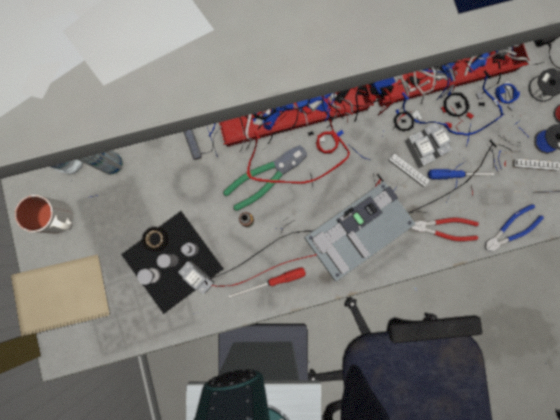

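View pics/side0.png

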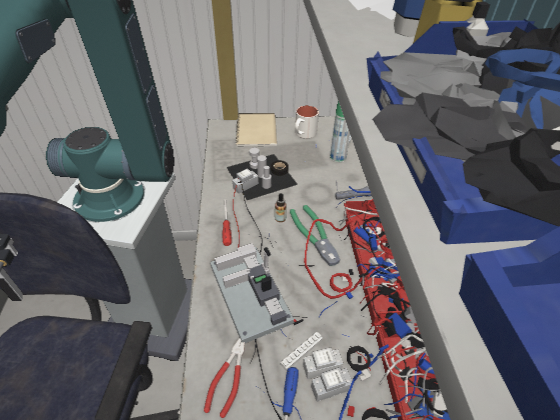

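The top view shows the mat near (172,262) with three parts in a row, the relay at (196,278), the bottle at (247,218) and the caliper around (362,232). Next I enlarge both regions.

Run:
```python
from h import *
t=cv2.imread('pics/top0.png'); s=cv2.imread('pics/side0.png')
r=lambda a,w,h:cv2.resize(a,(w,h),interpolation=cv2.INTER_CUBIC)
A=r(t[205:320,115:230],400,400); B=r(t[170:285,300:415],400,400)
C=r(s[140:205,220:305],400,306)[:200+100]; D=r(s[235:345,205:305],400,440)[:300] 
cv2.imwrite('pics/c1.png',np.hstack([A,B]))
C=r(s[140:200,220:300],400,300); D=r(s[240:345,200:300],400,420)
C=cv2.copyMakeBorder(C,0,120,0,0,cv2.BORDER_CONSTANT)
cv2.imwrite('pics/c2.png',np.hstack([C,D]))
```

```text
(no output)
```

View pics/c1.png

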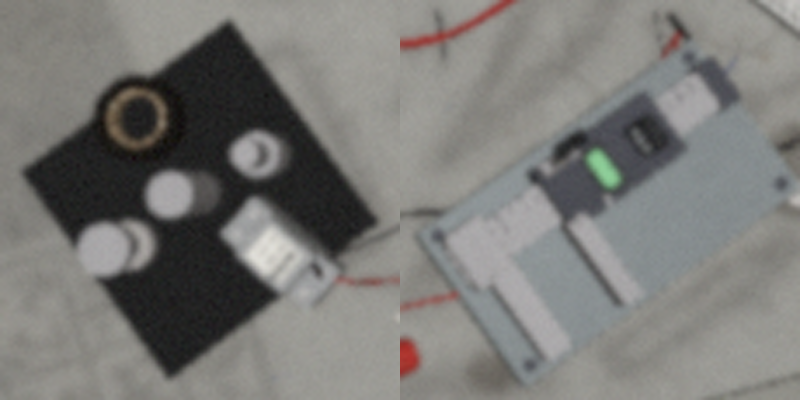

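View pics/c2.png

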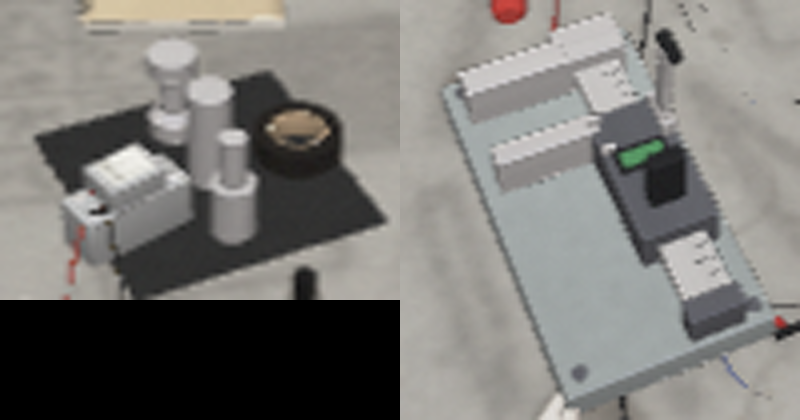

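The crops show the stepped shaft at c1 (253,152), on the caliper side of the row, with the plain shaft in the middle and the roller at the far end. The fixed jaw is at the mat end of the caliper, the moving jaw is about 30 mm off it, and the lever stands upright at c1 (570,145).

```bash
cat >> h.py <<'E'
def T1(X,Y,z): 
    off=300 if X>=400 else 115; x0=400 if X>=400 else 0; v0=170 if X>=400 else 205
    return onz('top',off+(X-x0)/3.478,v0+Y/3.478,z)
E
python3 - <<'E'
from h import *
np.set_printoptions(precision=4,suppress=True)
L,Bm,Tp=[T1(*p,.024) for p in((418,232),(527,383),(693,45))]
print('bed',L,Bm,Tp,np.linalg.norm(L-Bm),np.linalg.norm(L-Tp))
a=np.arctan2(*(L-Tp)[1::-1]); b=np.arctan2(*(L-Bm)[1::-1]); print('dir y',np.degrees(a),'dir x',np.degrees(b))
yaw=(a-np.pi/2+b)/2
print('yaw',np.degrees(yaw)); R=np.array([[np.cos(yaw),-np.sin(yaw)],[np.sin(yaw),np.cos(yaw)]])
mid=(Bm+Tp)[:2]/2; print('centre',mid, [ (R.T@(p[:2]-mid)).round(4) for p in (L,Bm,Tp)])
c=mid
S=lambda X,Y,z: onz('side',200+(X-400)/4,240+Y/4,z)
f=lambda p: R.T@(p[:2]-c)
print('side bed corners', f(S(445,88,.024)),f(S(572,400,.024)))
print('top fixed jaw end corners',f(T1(545,362,.057)),f(T1(571,345,.057)))
print('top mov jaw end', f(T1(622,304,.057)),f(T1(638,292,.057)))
print('side fixed jaw -x end top edge front',f(S(468,100,.057)),'mov',f(S(495,150,.057)),f(S(503,170,.057)))
print('side tab top', f(S(663,155,.096)),'lever bar side z.12',f(S(668,45,.1215)),'top',f(T1(571,143,.1215)),'tab top',f(T1(645,136,.096)))
# shaft
print('shaft top', T1(251,151,.08), 'shoulder',T1(256,154,.044),'side top',onz('side',220+232/5,140+137/5,.08),'side shoulder',onz('side',220+234/5,140+184/5,.044))
print('plain',T1(170,194,.076),'roller',T1(104,250,.068),'relay',T1(270,250,.058))
print('mat edges',[T1(*p,.004) for p in((232,22),(374,220),(170,377),(24,173))])
print('bottle', onz('top',246,218,.1))
E
```

```text
bed [ 0.4962 -0.1258  0.024 ] [ 0.3929 -0.1991  0.024 ] [ 0.6262 -0.3202  0.024 ] 0.12663157817797457 0.233756285695593
dir y 123.77099347911368 dir x 35.328462275403545
yaw 34.54972787725862
centre [ 0.5096 -0.2596] [array([0.0649, 0.1177]), array([-0.0617,  0.116 ]), array([ 0.0617, -0.116 ])]
side bed corners [-0.0592  0.115 ] [-0.0582 -0.1223]
top fixed jaw end corners [-0.0527  0.1012] [-0.0535  0.0806]
top mov jaw end [-0.0511  0.037 ] [-0.0508  0.0236]
side fixed jaw -x end top edge front [-0.053   0.0744] mov [-0.0495  0.0318] [-0.0496  0.0161]
side tab top [ 0.0323 -0.0374] lever bar side z.12 [0.0584 0.0173] top [0.0564 0.016 ] tab top [ 0.0325 -0.0313]
shaft top [0.4689 0.1431 0.08  ] shoulder [0.4674 0.1477 0.044 ] side top [0.4694 0.1468 0.08  ] side shoulder [0.4707 0.1449 0.044 ]
plain [0.4417 0.1955 0.076 ] roller [0.4058 0.2394 0.068 ] relay [0.4046 0.1344 0.058 ]
mat edges [array([0.5608, 0.1751, 0.004 ]), array([0.4217, 0.0738, 0.004 ]), array([0.3156, 0.2127, 0.004 ]), array([0.4556, 0.3173, 0.004 ])]
bottle [0.5349 0.0103 0.1   ]
```

carry_out:
  increments:
    - [120,[0,0,0],-6.5]
    - [120,[0,0,0],-6.5]
    - [146,[0,0,0],-6.3]
    - [146,[40,-23,0],0]
    - [146,[40,-23,0],0]
    - [146,[40,-23,0],0]
    - [146,[40,-23,0],0]
    - [146,[40,-23,0],0]

```text
time: 0.9
tool_pos: [0.244, -0.3209, 0.2189]
ee_rot: [-3.141, -0.0, 0.601]
wrist_force: [0.6, -0.1, 0.6]
width: 0.0402
finger_force: 0.0
```

carry_out:
  increments:
    - [146,[40,-23,0],0]
    - [146,[40,-23,0],0]
    - [146,[40,-23,0],0]
    - [146,[40,-23,0],0]
    - [146,[40,-23,0],0]
    - [146,[40,-23,0],0]
    - [146,[40,-23,0],0]
    - [146,[0,0,0],0]

```text
time: 1.7
tool_pos: [0.3843, -0.0268, 0.2189]
ee_rot: [-3.139, -0.001, 0.612]
wrist_force: [-0.6, -0.5, -0.1]
width: 0.0399
finger_force: 0.0
```

carry_out:
  increments:
    - [146,[42,-23,0],0]
    - [146,[42,-23,0],0]
    - [146,[42,-23,20],0]
    - [146,[43,-24,30],0]
    - [146,[0,0,30],0]
    - [146,[0,0,0],0]

```text
time: 2.3
tool_pos: [0.4632, 0.1326, 0.1388]
ee_rot: [-3.137, 0.011, 0.603]
wrist_force: [-1.0, 0.6, -0.9]
width: 0.0402
finger_force: 0.0
```

Run:
```python
from h import *
t=snap('top','t1'); s=snap('side','s1')
r=lambda a:cv2.resize(a,(400,400),interpolation=cv2.INTER_CUBIC)
cv2.imwrite('pics/c3.png',np.hstack([r(t[205:320,115:230]),r(s[125:205,220:300])]))
o=robot.get_obs();print(o['tool_pos'])
```

```text
[0.46601301 0.13217565 0.14386159]
```

View pics/c3.png

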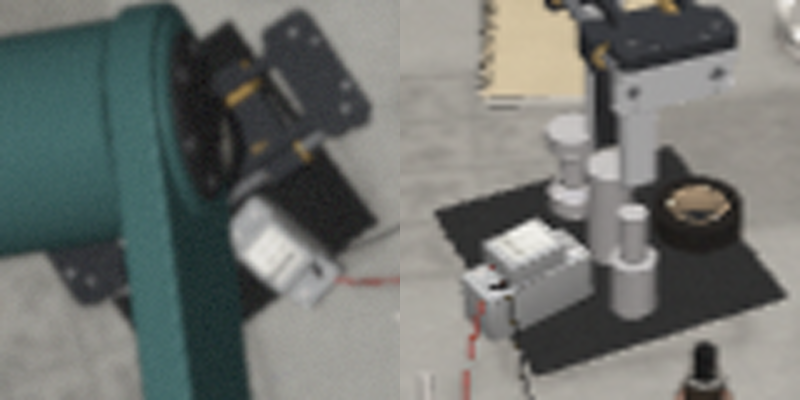

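The side view shows the open fingers above and slightly behind the stepped shaft, whose top is at c3 (633,212). They need about 14 mm toward +y.

carry_out:
  increments:
    - [146,[10,-9.5,0],0]
    - [146,[0,0,0],0]
    - [146,[0,0,0],0]

```text
time: 2.7
tool_pos: [0.4701, 0.1467, 0.1459]
ee_rot: [3.14, -0.003, 0.601]
wrist_force: [-0.1, -0.3, 0.4]
width: 0.0399
finger_force: 0.0
```

carry_out:
  increments:
    - [146,[0,0,30],0]
    - [146,[0,0,25],0]
    - [146,[0,0,15],0]
    - [146,[0,0,12],0]
    - [146,[0,0,0],0]
    - [146,[0,0,0],0]

```text
time: 3.3
tool_pos: [0.4698, 0.1467, 0.063]
ee_rot: [3.141, -0.001, 0.601]
wrist_force: [0.2, -0.4, -0.6]
width: 0.04
finger_force: 0.0
```

carry_out:
  increments:
    - [170,[0,0,0],0]
    - [190,[0,0,0],0]
    - [210,[0,0,0],0]
    - [255,[0,0,0],0]
    - [255,[0,0,0],0]
    - [255,[0,0,0],0]
    - [255,[0,0,0],0]

```text
time: 4.0
tool_pos: [0.4697, 0.1471, 0.063]
ee_rot: [3.142, -0.001, 0.602]
wrist_force: [-1.1, 1.2, 4.7]
width: 0.017
finger_force: 30.0
```

carry_out:
  increments:
    - [255,[0,0,-30],0]
    - [255,[0,0,-40],0]
    - [255,[0,0,-45],0]
    - [255,[0,0,0],0]
    - [255,[-28,37,0],0]
    - [255,[-28,37,0],0]
    - [255,[-28,37,0],0]
    - [255,[-28,37,0],0]

```text
time: 4.8
tool_pos: [0.4592, -0.0403, 0.1746]
ee_rot: [-3.14, 0.003, 0.602]
wrist_force: [1.1, 0.3, -2.2]
width: 0.0171
finger_force: 30.0
```

carry_out:
  increments:
    - [255,[-28,37,0],0]
    - [255,[-28,37,0],0]
    - [255,[-28,37,0],0]
    - [255,[-28,37,0],0]
    - [255,[0,0,20],0]
    - [255,[0,0,0],0]
    - [255,[0,0,0],0]

```text
time: 5.5
tool_pos: [0.4509, -0.2232, 0.1549]
ee_rot: [-3.137, 0.002, 0.602]
wrist_force: [-0.1, -0.0, -2.2]
width: 0.0167
finger_force: 30.0
```

Run:
```python
from h import *
t=snap('top','t2'); s=snap('side','s2')
D=cv2.resize(s[225:345,200:300],(500,600),interpolation=cv2.INTER_CUBIC)
cv2.imwrite('pics/c4.png',D)
o=robot.get_obs();print(o['tool_pos'],o['ee_rot'])
```

```text
[ 0.45218245 -0.22319424  0.15702256] [-3.14111769e+00  3.47472195e-04  6.03111368e-01]
```

View pics/c4.png

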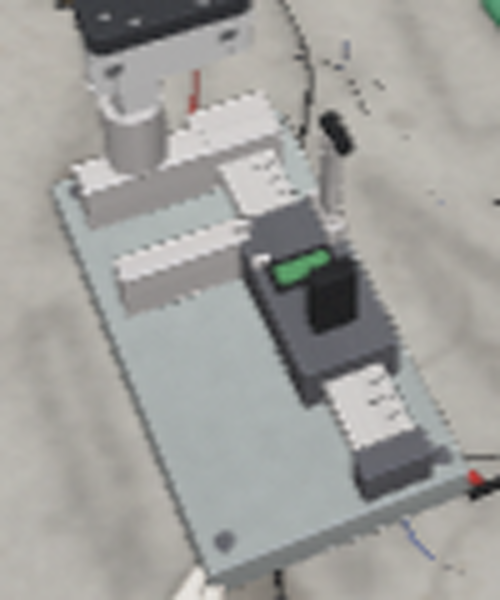

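The side view shows the shaft held upright over the fixed jaw, with its underside near c4 (137,168). The fixed jaw's face edge runs (92,196)–(215,150) and the moving jaw's far edge (115,258)–(243,218).

```bash
cat >> h.py <<'E'
yaw=np.radians(34.55); Rc=np.array([[np.cos(yaw),-np.sin(yaw)],[np.sin(yaw),np.cos(yaw)]]); cc=np.array([.5112,-.2585])
f=lambda p: Rc.T@(np.array(p)[:2]-cc)
w=lambda x,y: Rc@np.array([x,y])+cc
S5=lambda X,Y,z: f(onz('side',200+X/5,225+Y/5,z))
E
python3 - <<'E'
from h import *
np.set_printoptions(precision=4,suppress=True)
print('fixed',S5(92,196,.057),S5(215,150,.057),'bed line',S5(97,226,.024))
print('mov far',S5(115,258,.057),S5(243,218,.057),'near',S5(125,283,.057),S5(250,240,.057))
print('shaft bottom sides', S5(104,155,.098),S5(167,155,.098), 'low pt',S5(137,174,.098))
o=robot.get_obs();p=o['tool_pos']; print('tcp cal',f(p))
print('bottom px for tcp', [ (a-b)*5 for a,b in zip(proj('side',[p[0],p[1],.098]),(200,225))])
E
```

```text
fixed [-0.0511  0.0754] [0.0152 0.0788] bed line [-0.0498  0.0814]
mov far [-0.0523  0.0351] [0.0132 0.0331] near [-0.0524  0.0193] [0.0116 0.0193]
shaft bottom sides [-0.0443  0.0652] [-0.0164  0.0533] low pt [-0.0334  0.048 ]
tcp cal [-0.0286  0.0625]
bottom px for tcp [np.float64(136.84508638771362), np.float64(148.966404888142)]
```

carry_out:
  increments:
    - [255,[0,6.5,0],0]
    - [255,[0,0,0],0]
    - [255,[0,0,20],0]
    - [255,[0,0,15],0]
    - [255,[0,0,10],0]
    - [255,[0,0,5],0]
    - [255,[0,0,0],0]
    - [255,[0,0,0],0]

```text
time: 6.4
tool_pos: [0.4563, -0.2296, 0.108]
ee_rot: [3.14, -0.0, 0.602]
wrist_force: [0.6, -0.0, -2.0]
width: 0.0169
finger_force: 30.0
```

carry_out:
  increments:
    - [255,[0,0,8],0]
    - [255,[0,0,8],0]
    - [255,[0,0,4],0]
    - [255,[0,0,2],0]
    - [255,[0,0,0],0]
    - [255,[0,0,0],0]

```text
time: 7.0
tool_pos: [0.456, -0.2295, 0.0853]
ee_rot: [3.141, -0.0, 0.602]
wrist_force: [-0.4, -0.3, -2.4]
width: 0.0169
finger_force: 30.0
```

carry_out:
  increments:
    - [255,[0,0,1.5],0]
    - [255,[0,0,0],0]
    - [255,[0,0,0],0]

```text
time: 7.3
tool_pos: [0.4559, -0.2294, 0.0838]
ee_rot: [3.141, -0.0, 0.602]
wrist_force: [-0.2, -0.3, -2.4]
width: 0.017
finger_force: 30.0
```

carry_out:
  increments:
    - [255,[0,0,1],0]
    - [255,[0,0,0],0]
    - [255,[0,0,0],0]

```text
time: 7.6
tool_pos: [0.456, -0.2295, 0.083]
ee_rot: [3.141, -0.0, 0.602]
wrist_force: [-0.5, -0.5, -1.7]
width: 0.0168
finger_force: 30.0
```

carry_out:
  increments:
    - [255,[0,0,0.3],0]
    - [200,[0,0,0],0]
    - [180,[0,0,0],0]
    - [150,[0,0,0],0]
    - [150,[0,0,0],0]
    - [150,[0,0,0],0]

```text
time: 8.2
tool_pos: [0.4559, -0.2294, 0.0824]
ee_rot: [3.141, 0.0, 0.602]
wrist_force: [-0.0, 0.6, 0.6]
width: 0.0386
finger_force: 0.0
```

carry_out:
  increments:
    - [150,[0,0,-15],0]
    - [150,[0,0,-30],0]
    - [150,[0,0,-40],0]
    - [150,[0,0,-20],0]
    - [150,[0,0,0],0]
    - [150,[0,0,0],0]

```text
time: 8.8
tool_pos: [0.4557, -0.2293, 0.1869]
ee_rot: [-3.141, 0.0, 0.602]
wrist_force: [-0.5, -0.3, -0.6]
width: 0.0385
finger_force: 0.0
```

Run:
```python
from h import *
s=snap('side','s3')
D=cv2.resize(s[225:345,200:300],(500,600),interpolation=cv2.INTER_CUBIC)
cv2.imwrite('pics/c5.png',D)
o=robot.get_obs();print(o['tool_pos'],f(o['tool_pos']),o['ee_rot'])
```

```text
[ 0.45517852 -0.22898164  0.18570869] [-0.02940046  0.05608345] [-3.13925875e+00  1.08258899e-03  6.01698063e-01]
```

View pics/c5.png

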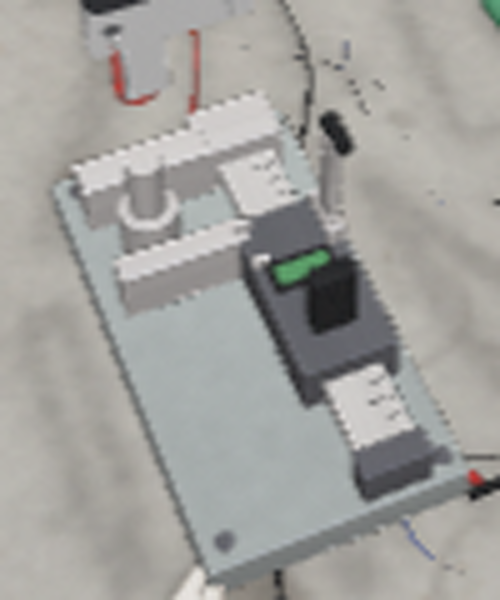

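The shaft stands on the bed between the jaws, with its shoulder at c5 (148,208), and is let go. Next I straddle the thumb tab at c5 (332,290).

carry_out:
  increments:
    - [150,[25,40,0],0]
    - [150,[25,40,0],0]
    - [150,[10,12,0],0]
    - [150,[0,0,20],0]
    - [150,[0,0,20],0]
    - [150,[0,0,20],0]
    - [150,[0,0,0],0]
    - [150,[0,0,0],0]

```text
time: 9.65
tool_pos: [0.5564, -0.2708, 0.1254]
ee_rot: [-3.138, 0.002, 0.602]
wrist_force: [0.6, -1.1, 0.5]
width: 0.0389
finger_force: 0.0
```

Run:
```python
from h import *
s=snap('side','s4')
D=cv2.resize(s[215:335,200:300],(500,600),interpolation=cv2.INTER_CUBIC)
cv2.imwrite('pics/c6.png',D)
o=robot.get_obs();print(o['tool_pos'],f(o['tool_pos']),o['ee_rot'])
```

```text
[ 0.5571761  -0.27119423  0.12701619] [ 0.03066815 -0.03652958] [-3.14072580e+00  4.89896893e-04  6.01647106e-01]
```

View pics/c6.png

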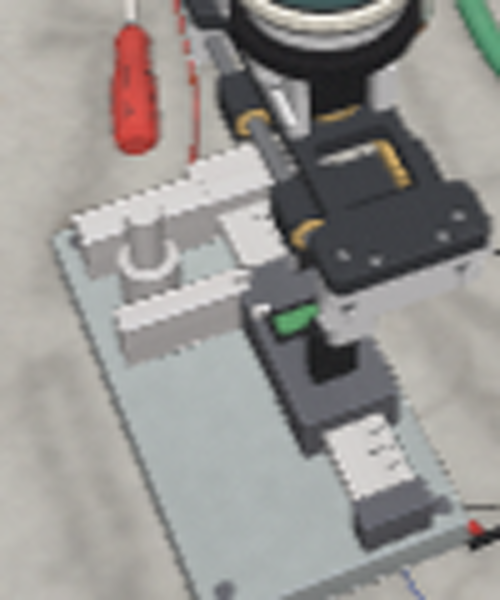

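The side view shows the gripper over the tab (c6 (330,355)), with the shaft still standing at (148,260). I descend with force checks.

carry_out:
  increments:
    - [150,[0,0,12],0]
    - [150,[0,0,8],0]
    - [150,[0,0,5],0]
    - [150,[0,0,5],0]
    - [150,[0,0,0],0]

```text
time: 10.2
tool_pos: [0.5569, -0.271, 0.0963]
ee_rot: [-3.14, 0.001, 0.602]
wrist_force: [0.1, -1.0, -0.7]
width: 0.0388
finger_force: 0.0
```

Tips are now at 0.082 m, below the tab's top, with no contact.

carry_out:
  increments:
    - [150,[0,0,8],0]
    - [150,[0,0,8],0]
    - [150,[0,0,0],0]
    - [180,[0,0,0],0]
    - [205,[0,0,0],0]
    - [230,[0,0,0],0]
    - [255,[0,0,0],0]
    - [255,[0,0,0],0]

```text
time: 11.0
tool_pos: [0.5575, -0.2713, 0.0818]
ee_rot: [3.141, -0.0, 0.602]
wrist_force: [-0.6, 0.5, 2.3]
width: 0.0118
finger_force: 30.0
```

carry_out:
  increments:
    - [255,[0,0,0],0]
    - [255,[0,0,0],0]

```text
time: 11.2
tool_pos: [0.5575, -0.2713, 0.0818]
ee_rot: [3.141, -0.0, 0.602]
wrist_force: [-0.1, 0.8, 2.2]
width: 0.0115
finger_force: 30.0
```

carry_out:
  increments:
    - [255,[0,-2,0],0]
    - [255,[0,-2,0],0]
    - [255,[0,-2,0],0]
    - [255,[0,-1.5,0],0]
    - [255,[0,0,0],0]

```text
time: 11.7
tool_pos: [0.5537, -0.2658, 0.0818]
ee_rot: [3.139, -0.0, 0.602]
wrist_force: [3.3, -2.8, 0.6]
width: 0.0116
finger_force: 30.0
```

carry_out:
  increments:
    - [255,[0,-1.5,0],0]
    - [255,[0,-1,0],0]
    - [255,[0,-1,0],0]
    - [255,[0,0,0],0]

```text
time: 12.1
tool_pos: [0.5516, -0.2628, 0.0818]
ee_rot: [3.14, -0.0, 0.602]
wrist_force: [3.0, -3.4, 1.6]
width: 0.0119
finger_force: 30.0
```

carry_out:
  increments:
    - [255,[0,-1,0],0]
    - [255,[0,-1,0],0]
    - [255,[0,0,0],0]

```text
time: 12.4
tool_pos: [0.5504, -0.2611, 0.0818]
ee_rot: [3.14, -0.0, 0.602]
wrist_force: [2.3, -4.0, 2.5]
width: 0.0121
finger_force: 30.0
```

carry_out:
  increments:
    - [255,[0,-1,0],0]
    - [255,[0,0,0],0]

```text
time: 12.6
tool_pos: [0.5498, -0.2602, 0.0818]
ee_rot: [3.14, -0.0, 0.602]
wrist_force: [3.3, -3.5, 1.5]
width: 0.0116
finger_force: 30.0
```

carry_out:
  increments:
    - [255,[0,-1,0],0]
    - [255,[0,0,0],0]

```text
time: 12.8
tool_pos: [0.5491, -0.2593, 0.0818]
ee_rot: [3.14, -0.0, 0.602]
wrist_force: [3.7, -4.5, 1.4]
width: 0.0118
finger_force: 30.0
```

carry_out:
  increments:
    - [255,[0,-1,0],0]
    - [255,[0,0,0],0]

```text
time: 13.0
tool_pos: [0.5491, -0.2592, 0.0819]
ee_rot: [3.138, -0.0, 0.601]
wrist_force: [4.6, -6.5, 1.0]
width: 0.0119
finger_force: 30.0
```

carry_out:
  increments:
    - [255,[0,-1,0],0]
    - [255,[0,0,0],0]

```text
time: 13.2
tool_pos: [0.549, -0.2591, 0.0819]
ee_rot: [3.136, -0.001, 0.601]
wrist_force: [5.7, -9.0, -1.1]
width: 0.012
finger_force: 30.0
```

carry_out:
  increments:
    - [255,[0,-1,0],0]
    - [255,[0,0,0],0]
    - [255,[0,0,0],0]
    - [255,[0,0,0],0]

```text
time: 13.6
tool_pos: [0.549, -0.2591, 0.0819]
ee_rot: [3.135, -0.001, 0.601]
wrist_force: [7.5, -9.9, -1.0]
width: 0.0117
finger_force: 30.0
```

The jaw is stopped and pressing with about 12 N on the tab. I release it and lift.

carry_out:
  increments:
    - [220,[0,0,0],0]
    - [190,[0,3,0],0]
    - [160,[0,0,0],0]
    - [150,[0,0,0],0]
    - [150,[0,0,0],0]
    - [150,[0,0,-20],0]
    - [150,[0,0,-40],0]
    - [150,[0,0,-40],0]

```text
time: 14.4
tool_pos: [0.5478, -0.258, 0.181]
ee_rot: [-3.138, 0.002, 0.602]
wrist_force: [1.1, -0.3, 0.4]
width: 0.0384
finger_force: 0.0
```

carry_out:
  increments:
    - [255,[26,-27,0],0]
    - [255,[26,-27,0],0]
    - [255,[0,0,0],0]
    - [255,[0,0,0],0]
    - [255,[0,0,0],0]
    - [255,[0,0,0],0]

```text
time: 15.0
tool_pos: [0.5608, -0.1859, 0.181]
ee_rot: [-3.141, 0.001, 0.6]
wrist_force: [-0.3, -0.5, -0.4]
width: 0.0004
finger_force: 0.0
```

Run:
```python
from h import *
s=snap('side','s5')
D=cv2.resize(s[215:335,200:300],(500,600),interpolation=cv2.INTER_CUBIC)
cv2.imwrite('pics/c7.png',D)
o=robot.get_obs();print(o['tool_pos'],f(o['tool_pos']),o['width'])
```

```text
[ 0.56087474 -0.18590555  0.18101915] [0.08208383 0.03161929] 0.0006428859631361233
```

View pics/c7.png

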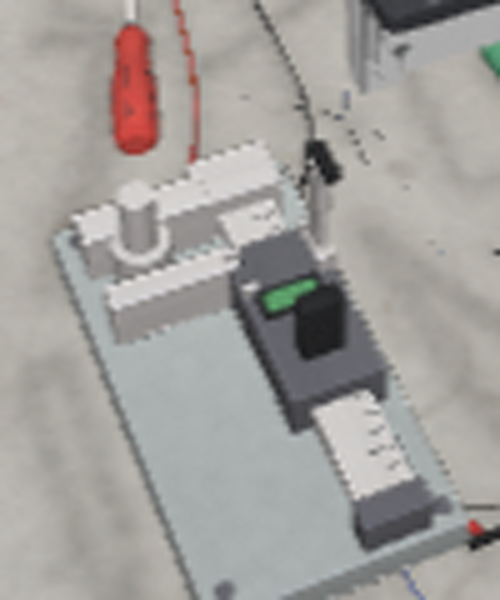

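The shaft stands clamped at c7 (140,235), and the lever is upright with its bar at (322,160). I descend beside it on +x and push it over.

carry_out:
  increments:
    - [255,[0,0,25],0]
    - [255,[0,0,25],0]
    - [255,[0,0,12],0]
    - [255,[0,0,0],0]
    - [255,[-8,0,0],0]
    - [255,[-8,0,0],0]
    - [255,[-8,0,0],0]
    - [255,[0,0,0],0]

```text
time: 15.85
tool_pos: [0.541, -0.1997, 0.1208]
ee_rot: [3.139, -0.001, 0.6]
wrist_force: [0.3, -0.3, 0.1]
width: 0.0008
finger_force: 0.0
```

carry_out:
  increments:
    - [255,[-8,0,0],0]
    - [255,[-8,0,0],0]
    - [255,[-8,0,0],0]
    - [255,[-8,0,0],0]
    - [255,[-5,0,0],0]
    - [255,[0,0,0],0]
    - [255,[0,0,0],0]

```text
time: 16.55
tool_pos: [0.5105, -0.2199, 0.1195]
ee_rot: [3.141, 0.001, 0.601]
wrist_force: [-0.1, -0.5, -0.3]
width: 0.0001
finger_force: 0.0
```

carry_out:
  increments:
    - [255,[0,0,-20],0]
    - [255,[0,0,0],0]
    - [255,[-10,0,0],0]
    - [255,[-10,0,0],0]
    - [255,[0,0,0],0]
    - [255,[0,0,0],0]

```text
time: 17.15
tool_pos: [0.4938, -0.231, 0.1388]
ee_rot: [-3.141, 0.0, 0.601]
wrist_force: [-0.4, 0.5, -0.4]
width: 0.0003
finger_force: 0.0
```

Run:
```python
from h import *
s=snap('side','s6')
D=cv2.resize(s[215:335,200:300],(500,600),interpolation=cv2.INTER_CUBIC)
cv2.imwrite('pics/c8.png',D)
o=robot.get_obs();print(o['tool_pos'],f(o['tool_pos']),o['width'])
```

```text
[ 0.49401352 -0.23090245  0.13892187] [0.00149594 0.0324771 ] 0.0004126418005066335
```

View pics/c8.png

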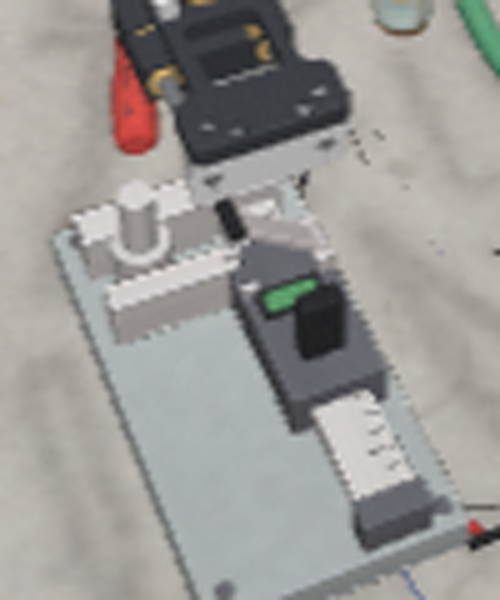

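The lever now leans over toward −x, with its bar at c8 (232,220) below the fingers. I press it down.

carry_out:
  increments:
    - [255,[-2,0,12],0]
    - [255,[-2,0,12],0]
    - [255,[-3,0,12],0]
    - [255,[-2,0,10],0]
    - [255,[-2,0,7],0]
    - [255,[0,0,0],0]
    - [255,[0,0,0],0]

```text
time: 17.9
tool_pos: [0.4853, -0.2368, 0.0861]
ee_rot: [-3.141, -0.0, 0.602]
wrist_force: [0.5, 0.6, 0.6]
width: 0.0005
finger_force: 0.0
```

carry_out:
  increments:
    - [255,[0,0,2],0]
    - [255,[0,0,2],0]
    - [255,[0,0,1],0]
    - [255,[0,0,0],0]
    - [255,[0,0,0],0]

```text
time: 18.4
tool_pos: [0.4859, -0.2373, 0.0838]
ee_rot: [3.139, -0.001, 0.602]
wrist_force: [-2.1, 0.7, 9.1]
width: 0.0006
finger_force: 4.3
```

carry_out:
  increments:
    - [255,[0,0,2],0]
    - [255,[0,0,1],0]
    - [255,[0,0,0],0]
    - [255,[0,0,0],0]

```text
time: 18.8
tool_pos: [0.4868, -0.2386, 0.0832]
ee_rot: [3.135, -0.001, 0.602]
wrist_force: [-3.9, 1.3, 14.7]
width: 0.0003
finger_force: 7.7
```

carry_out:
  increments:
    - [255,[0,0,-5],0]
    - [255,[0,0,-10],0]
    - [255,[0,0,-40],0]
    - [255,[0,0,-40],0]
    - [255,[30,-30,-30],0]
    - [255,[30,-30,0],0]
    - [255,[30,-30,0],0]
    - [255,[0,0,0],0]

```text
time: 19.6
tool_pos: [0.5089, -0.1091, 0.2027]
ee_rot: [-3.14, -0.002, 0.608]
wrist_force: [-0.4, -0.7, -0.0]
width: 0.0004
finger_force: 0.0
```

Run:
```python
from h import *
s=snap('side','s7')
D=cv2.resize(s[245:305,215:285],(700,600),interpolation=cv2.INTER_CUBIC)
cv2.imwrite('pics/c9.png',D)
for a in(0,.08,.2,.4):
  q=w(.050-.058*np.cos(a),.032); u,v=proj('side',[*q,.0635+.058*np.sin(a)]); print(a,(u-215)*10,(v-245)*10)
```

```text
0 255.16458678038987 250.90416796094303
0.08 254.8344563270257 239.21092108439552
0.2 257.0470999904862 220.7761291279212
0.4 267.9533328060572 188.3459700282998
```

View pics/c9.png

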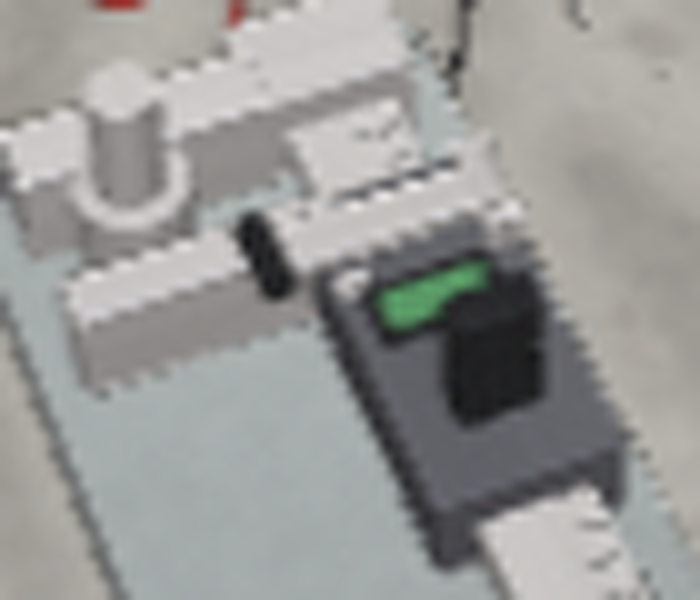

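The bar sits at c9 (265,255), which matches the flat lever (predicted (255,251)). The shaft stands clamped at (130,180) and the arm is clear, so I hand in the job.

```bash
python3 -c "
from bench import robot
print(robot.close_job())"
```

```text
the job is handed in; nothing more can be done
None
```

I handed the job in: the stepped shaft stands clamped between the jaws, the lock lever is down flat in its catch, and the arm is clear. No verdict came back, and the clamping force left after I released the tab was not measured.

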